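Fit the matching stripper comb to a pasta cutter roller

TASK

Lift the red spring pin of the pasta cutter, turn it into its rest notches so that it stays up on its own, and let go. Then pick the one comb whose teeth match the grooves of the roller, slide it along the cutter's shelf, its ear passing under the pin bracket, until every tooth is fully home in its groove and the comb lies flat on the shelf, and let go of it with the pin still parked up. Leave the other combs and everything else on the worktop where they are.

Things in the scene. Friction and masses are not known exactly. Their poses are not given: they have to be found in the camera images.
- cutter: pasta cutter stand, fixed. Dark foot 190x166 mm; grey comb shelf, top 40 above the worktop, x -95..18, y -56..102; behind it a grooved steel roller between two aluminium cheeks; a pin bracket over the left end of the shelf. Origin: at worktop level; +x from the shelf to the roller (away from the robot), +y left, z up.
- roller (a point): middle of the steel roller, on its axis, 50 mm ahead of the cutter's origin and 44 up; axes as the cutter's, the roller lies along y. Ridge radius 26, root radius 17 mm. Five grooves at y = -28, -14, 0, 14, 28 (14 mm pitch), 7 wide at the root, 10 at the mouth. Cheeks: inner faces at y = -46 and 46, x -28..28, tops 31 above the axis.
- bracket (a point): on the shelf under the pin axis, at x=-27, y=68, z=40 mm of the cutter; axes as the cutter's. The bracket's flat arm (x -20..20, y -18..31 here) leaves a passage 14 mm high over the shelf, open to front, back and -y; post at y 21..31. Arm top 24 above the shelf; on it two dark notched lugs 18 to either side of the axis, rims 40 above the shelf.
- comb_home (a point): where the matching comb's origin lies when fully home (plate's front edge against the roller's ridges): on the shelf's top at x=4, y=0, z=40 mm of the cutter, axes as the cutter's. A comb lowered with its origin 52 mm or more behind this (toward -x) is clear of the bracket, and from there slides straight along +x.
- pin_bar (a point): middle of the red bar on the spring pin: 36 long (x), 10 thick (y), 36 high mm; turns with the pin, centred on its upright axis. With the pin down its underside is 26 above the shelf, and the 8 mm thick nose reaches the shelf just behind where the ear of a seated comb lies, so no comb passes. Grip its top 20 mm across the 10 mm, above the lugs.
- pin_lift (a joint): lift of the pin, m: 0 down, 0.020 at most; a spring pulls it down (4.5 N when down, 9 N at the top). The lugs on the bracket hold the bar at 0.011 when it lies in their notches; the notch rims are 3 mm higher, so lift to 0.015 or more before turning, then lower.
- pin_turn (a joint): turn of the bar about the upright pin axis, rad, counterclockwise from above: about 0 at the start, bar along the cutter's x between the lugs; 1.35 when it lies over the notches. Turns freely while lifted; range -0.05 to 1.5.
- comb_green: white plate comb, green upright fin, 5 teeth at 14 mm pitch (centred on y=0). Loose on the hob or a thin mat. Origin: underside, under the fin's middle; +x along the teeth, z up. mm: plate x -25..20, y -40..40, 8 thick; rear ear y 40..78, x -25..-3; teeth 5 wide, round noses to x=28. Fin x -15..15, 12 thick in y, z 8..50 (skirt 36x20 up to z 11): grip across the 12 mm.
- comb_blue: white plate comb, blue upright fin, 6 teeth at 11 mm pitch (centred on y=0). Loose on the hob or a thin mat. Origin: underside, under the fin's middle; +x along the teeth, z up. mm: plate x -25..20, y -40..40, 8 thick; rear ear y 40..78, x -25..-3; teeth 5 wide, round noses to x=28. Fin x -15..15, 12 thick in y, z 8..50 (skirt 36x20 up to z 11): grip across the 12 mm.
- comb_orange: white plate comb, orange upright fin, 4 teeth at 18 mm pitch (centred on y=0). Loose on the hob or a thin mat. Origin: underside, under the fin's middle; +x along the teeth, z up. mm: plate x -25..20, y -40..40, 8 thick; rear ear y 40..78, x -25..-3; teeth 5 wide, round noses to x=28. Fin x -15..15, 12 thick in y, z 8..50 (skirt 36x20 up to z 11): grip across the 12 mm.
- mug_b: bystander: white mug with green leaves, 88x119x99 mm, loose on the worktop or hob, origin at the middle of its underside. Leave it alone.
- spice_a: bystander: spice jar with blue label, 41x41x105 mm, loose on the worktop or hob, origin at the middle of its underside. Leave it alone.
- spice_b: bystander: spice jar with dark label, 41x41x105 mm, loose on the worktop or hob, origin at the middle of its underside. Leave it alone.
- lemon: bystander: lemon, 78x55x56 mm, loose on the worktop or hob, origin at the middle of its underside. Leave it alone.
- coffee_jar: bystander: big glass jar with grey lid, 91x91x185 mm, loose on the worktop or hob, origin at the middle of its underside. Leave it alone.
- pepper_mill: bystander: wooden pepper mill, 58x58x170 mm, loose on the worktop or hob, origin at the middle of its underside. Leave it alone.
- tumbler: bystander: clear glass tumbler, 80x80x91 mm, loose on the worktop or hob, origin at the middle of its underside. Leave it alone.
- pod_out_0: bystander: yellow coffee pod, 37x37x27 mm, loose on the worktop or hob, origin at the middle of its underside. Leave it alone.
- pod_out_1: bystander: red coffee pod, 37x37x27 mm, loose on the worktop or hob, origin at the middle of its underside. Leave it alone.

How it is judged:
By the outcome, as a careful person would: the job done as asked, in the order asked, and still so for the second after the job is handed in, with the robot touching nothing.
It also fails if it takes over 53 s, if anything falls off the work surface, if the arm or the gripper's body presses on something with over 40 N, if the wrist force passes 120 N, or if a joint passes its speed limit or range.

ROBOT

A 7-joint arm with a two-finger parallel gripper is mounted at the origin on a cart in front of the work surface, level with it; the furniture and walls round the work are solid. World frame = base frame: x ahead of the robot, y to its left, z up, the work surface at z = 0. Lengths are in m, angles in rad, forces in N, time in s.
With the tool pointing down it reaches from about 0.425 to 0.925 m from the base axis. Payload 6.8 kg.
Tool frame: the origin (TCP) lies at the very end of the fingers, on their centre line; the grasp point (between the pads) lies 19 mm behind it; z points along the fingers, y is the line along which they close (so a half turn about z gives the same grasp; the last joint's range is limited). The gripper opens to 85 mm and grips with 20 to 120 N. Pads are 22 mm wide; open, the fingers measure 114 mm over their backs; the gripper's body (76 mm by 85 mm) begins 54 mm behind the grasp point. The pads swing forward as they close: fully open they stand 13 mm farther back than shut.
Start: joints at [-1.211, 0.477, 0.022, 1.555, -0.011, 1.109, -0.083], TCP at [0.304, 0.602, 0.231] pointing down, gripper open.
Joint ranges: [-2.96, 2.96], [-0.34, 2.1], [-1.41, 1.46], [0.24, 2.44], [-1.37, 4.51], [0.17, 1.92], [-2.96, 2.96]. Speed limits (rad/s): [2.39, 2.39, 3.14, 3.14, 3.14, 3.14, 3.14].

INTERFACE

Orientations are given as a unit quaternion [w, x, y, z].
In Python, from station import bot, eyes gives the robot as it stands (bot), with the cameras (eyes).
- The arm moves only by the tool nudge_tcp, called after "Request:" as name(argument=value, ...) on one line, values as JSON. Schema: {"type":"object","properties":{"offsets":{"type":"array","items":{"type":"array","items":{"type":"number"},"minItems":5,"maxItems":5},"minItems":1,"maxItems":20},"force":{"type":"number"},"only":{"type":"string"},"quiet":{"type":"boolean"},"lines":{"type":"string"}},"required":["offsets"],"additionalProperties":false}. offsets is a list of rows, 1 to 20 of them, each of 5 numbers: dx, dy, dz in shares of the most that a row can go, 1 being 50 mm, then a turn about the tool's z in a scale on which 1.0 is 2 rad, then the opening from 0.0 (shut) to 1.0 (fully open); each row shifts and turns the commanded pose from where the row before left it, along the tool's axes as they then stand; what a row does not reach is not made up. A row lasts 1/10 s, in which the tool goes at most 0.05 m and 0.15 rad, less where a joint would pass 70% of its speed; a pose out of reach is approached as far as the arm can. The fingers move at their own pace and stop on an object; force is the grip in N (left out, the last holds). Time passes only in rows, so rows that do not move let the fingers close. The tool returns the time, the measured TCP pose, the force, the opening and the grip force at its end. only (a regular expression) keeps the lines of the reply that match it, lines (a string "A,B") keeps lines A to B, and quiet returns only ok. Shift and turn numbers lie between -1 and 1, and a call with a number outside is refused. Input that does not fit is refused with a message, and nothing moves.
- bot.get_obs(): the state, without advancing time (a new reading comes with each control period).
- eyes.read_camera(name): name is "scene" or "top" or "wrist"; returns the picture (400x640x3 uint8, blue, green, red); there is no depth.
- eyes.camera_info(name): a dict with "vertical_fov" (degrees; the focal length in pixels is half the picture's height over the tangent of half this angle, whatever the lens; pixels are square), "cx", "cy" (the principal point, pixels), "k1" (the pictures are not rectified: a ray, as slopes to the right and down, at radius r is drawn at 1 + k1 r^2 times it, then the intrinsics apply), "view" (4x4, takes a point from world to camera coordinates); the wrist camera has in their place "hand_eye" (4x4, takes a point from camera to tool coordinates, whose origin is the TCP and whose axes are the flange's). Camera axes: x right, y up, looking along -z (the intrinsics and any distortion apply to the point x, -y, -z); pixel columns grow to the right and rows downward; lengths in m; the calibration is good to about 2 mm. A picture is of the moment at which its call begins: read the wrist's pose just before it. camera_info takes no time and is no camera call.
- bot.hand_in(): hands the job in; it is judged then, once.
The state is a dict: "t": time; "q": joint angles; "joint_vel": joint speeds; "joint_torque": joint torques, N m; "eef_pos": TCP position; "tool_rot": TCP orientation; "contact_force": force on the tool from outside, world axes, zero at the start; "torque": the same for the moment, N m; "gripper_width": opening from 0.0 (shut) to 1.0 (fully open); "grasp_force": force on a finger pad.
Only numpy, scipy, OpenCV 4.12 (cv2) and the standard library are available. Lean on these libraries where they do the work, as an engineer would, in place of code of your own. Each camera call takes 0.05 s, during which the arm holds its last target. There are 200 camera calls.

## Working session

There is one attempt and no reset: what is moved stays moved. The work goes in short steps, Python scripts to look and compute and a tool call to move; the robot and the scene stay as the last step left them, time stands still between calls to the robot, and variables do not carry over. Pictures are saved under pics/ and viewed, at most 13 in all, crops included, and the job is handed in when it is done.

```bash
ls; mkdir -p pics; python3 - <<'E'
from station import bot, eyes
import cv2,json,numpy as np
for n in ("scene","top"):
    cv2.imwrite(f"pics/{n}0.png",eyes.read_camera(n)); 
for n in ("scene","top","wrist"):
    print(n,{k:np.round(v,4).tolist() for k,v in eyes.camera_info(n).items()})
o=bot.get_obs(); print({k:np.round(v,3).tolist() for k,v in o.items()})
E
```

```text
pics
station.py
scene {'vertical_fov': 42.2323, 'cx': 318.4266, 'cy': 194.1894, 'k1': 0.0147, 'view': [[0.7754, -0.6315, 0.0055, -0.3921], [0.4102, 0.5102, 0.7559, -0.3178], [-0.4801, -0.5839, 0.6546, -1.1213], [0.0, 0.0, 0.0, 1.0]]}
top {'vertical_fov': 44.9614, 'cx': 317.8509, 'cy': 200.6462, 'k1': -0.0531, 'view': [[0.4153, -0.9095, -0.0172, -0.1476], [0.7481, 0.3307, 0.5753, -0.4966], [-0.5175, -0.2518, 0.8178, -1.3787], [0.0, 0.0, 0.0, 1.0]]}
wrist {'vertical_fov': 59.8956, 'cx': 320.0406, 'cy': 204.5687, 'k1': -0.0751, 'hand_eye': [[0.0003, 0.9534, 0.3018, 0.0772], [1.0, -0.0001, -0.0008, -0.0021], [-0.0008, 0.3018, -0.9534, -0.1431], [0.0, 0.0, 0.0, 1.0]]}
{'t': 0.1, 'q': [-1.211, 0.478, 0.022, 1.556, -0.012, 1.109, -0.083], 'joint_vel': [0.003, -0.002, -0.0, -0.005, 0.0, 0.001, -0.001], 'joint_torque': [0.004, -59.776, 1.614, -28.196, 0.013, 0.005, -0.0], 'eef_pos': [0.304, 0.602, 0.23], 'tool_rot': [-0.0, 0.232, 0.973, -0.001], 'contact_force': [0.23, 0.151, -0.401], 'torque': [0.023, -0.065, -0.035], 'grasp_force': 0.0, 'gripper_width': 1.002}
```

View pics/scene0.png

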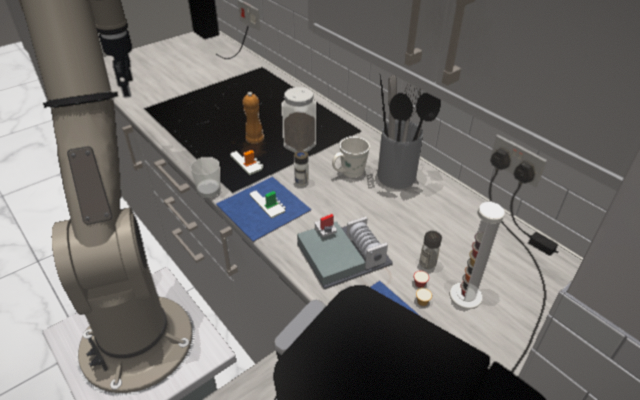

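View pics/top0.png

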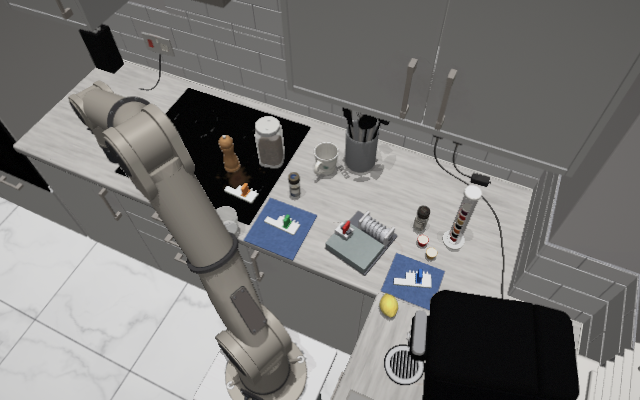

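The scene view shows the pin bar at about (326,220), the green fin at (271,200) and the cutter at (345,250). In the top view they are at (347,228), (286,222) and (362,242). The 5-tooth comb should be green, lying on the left mat. I'll write the helpers and take close crops.

```bash
cat > h.py <<'E'
import numpy as np, cv2
from station import bot, eyes
from scipy.spatial.transform import Rotation as R
def cam(n, obs=None):
    c=eyes.camera_info(n); f=200/np.tan(np.radians(c["vertical_fov"])/2)
    if n=="wrist":
        o=obs or bot.get_obs(); T=np.eye(4); q=o["tool_rot"]; T[:3,:3]=R.from_quat([*q[1:],q[0]]).as_matrix(); T[:3,3]=o["eef_pos"]
        M=T@np.array(c["hand_eye"])
    else: M=np.linalg.inv(np.array(c["view"]))
    K=np.array([[f,0,c["cx"]],[0,f,c["cy"]],[0,0,1.]])
    return M,K,np.array([c["k1"],0,0,0])
def ray(C,uv):
    M,K,d=C; x,y=cv2.undistortPoints(np.array([[uv]],float),K,d)[0,0]
    v=M[:3,:3]@np.array([x,-y,-1]); return M[:3,3],v/np.linalg.norm(v)
def onz(C,uv,z):
    p,v=ray(C,uv); return p+v*(z-p[2])/v[2]
def tri(C1,a,C2,b):
    A=np.zeros((3,3));B=np.zeros(3);rs=[ray(C1,a),ray(C2,b)]
    for p,v in rs:
        P=np.eye(3)-np.outer(v,v);A+=P;B+=P@p
    x=np.linalg.solve(A,B); return x,[round(float(np.linalg.norm(np.cross(x-p,v)))*1000,1) for p,v in rs]
def proj(C,p):
    M,K,d=C; q=np.linalg.inv(M)@np.append(p,1); q=q[:3]*[1,-1,-1]
    return cv2.projectPoints(q.reshape(1,1,3),np.zeros(3),np.zeros(3),K,d)[0].ravel()
def blobs(im,lo,hi,amin=15):
    h=cv2.cvtColor(im,cv2.COLOR_BGR2HSV); m=cv2.inRange(h,np.array(lo),np.array(hi))
    n,l,s,c=cv2.connectedComponentsWithStats(m)
    return m,[(s[i,4],c[i].round(1).tolist(),s[i,:4].tolist()) for i in range(1,n) if s[i,4]>=amin]
E
python3 - <<'E'
from h import *
ims={n:cv2.imread(f"pics/{n}0.png") for n in("scene","top")}
for n,im in ims.items():
    print(n,"red",blobs(im,(0,150,100),(8,255,255))[1],blobs(im,(172,150,100),(180,255,255))[1]); print(n,"green",blobs(im,(50,120,50),(80,255,255))[1])
S=ims["scene"][170:290,220:400]; T=ims["top"][190:290,240:400]
a=cv2.resize(S,None,fx=4.4,fy=4.4,interpolation=cv2.INTER_CUBIC)[:,:790]
cv2.imwrite("pics/sc.png",a[:600]); cv2.imwrite("pics/tc.png",cv2.resize(T,None,fx=5,fy=5,interpolation=cv2.INTER_CUBIC))
E
```

```text
scene red [(np.int32(43), [326.5, 217.7], [321, 214, 12, 8])] []
scene green [(np.int32(123), [270.4, 198.9], [266, 191, 11, 17])]
top red [(np.int32(29), [345.9, 225.3], [343, 221, 7, 9])] []
top green [(np.int32(66), [286.5, 221.4], [283, 215, 8, 14])]
```

View pics/tc.png

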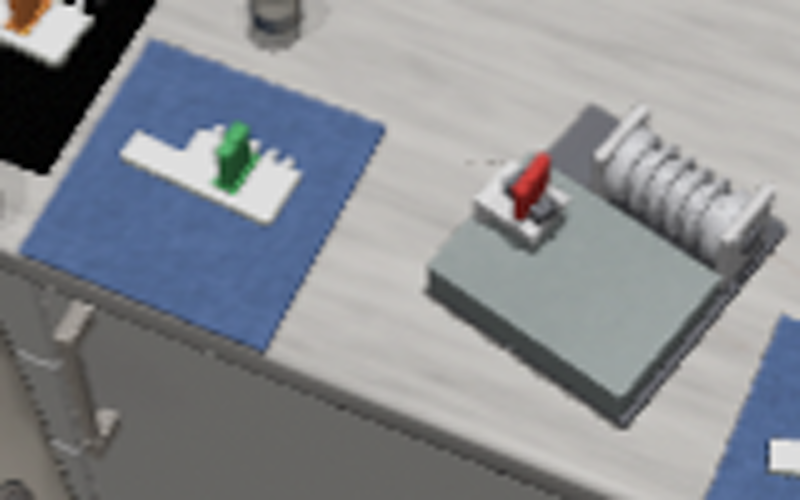

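View pics/sc.png

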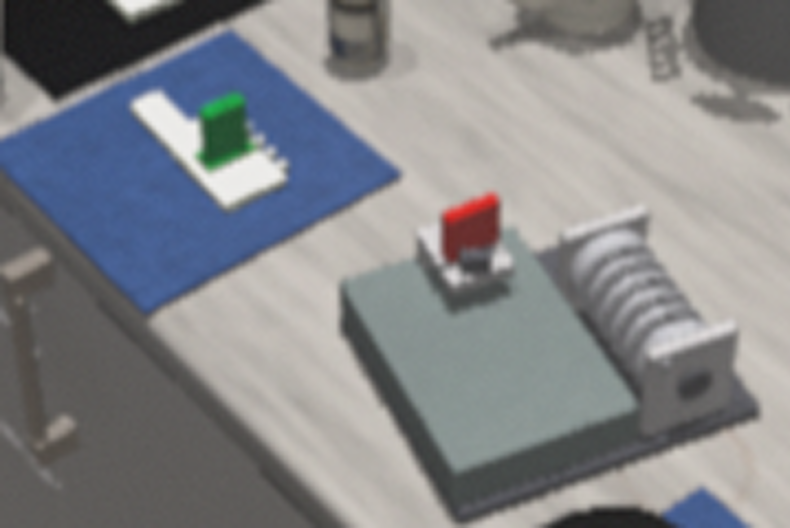

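The top crop shows the shelf corners at about (430,270), (622,397) and (722,283). In the scene crop they are at (343,285), (457,468) and (637,408). Green has 5 teeth and points up-right in the top crop.

```bash
python3 - <<'E'
from h import *
S,T=cam("scene"),cam("top")
t=lambda p:np.array(p)/5-.4+[240,190]; s=lambda p:np.array(p)/4.4-.4+[220,170]
for a,b in(((430,270),(343,285)),((622,397),(457,468)),((722,283),(637,408))):
    print("shelf",tri(T,t(a),S,s(b)),onz(T,t(a),.04).round(3),onz(S,s(b),.04).round(3))
print("bar",tri(T,(346,226),S,(326.5,218.5)),"green",tri(T,(286.5,221.4),S,(270.4,198.9)))
for n,a in dict(earend=(140,130),earend2=(123,152),br=(300,172),fr=(268,222)).items(): print(n,onz(T,t(a),.012).round(3))
for n,a in dict(earA=(160,92),earB=(133,102),fr=(232,210),br=(287,180)).items(): print(n,onz(S,s(a),.012).round(3))
for n,a in dict(spice=(430,235),mug=(345,170)).items(): print(n,onz(S,a,.05).round(3))
E
```

```text
shelf (array([0.445317  , 0.01181557, 0.03436466]), [1.2, 1.2]) [0.441 0.01  0.04 ] [0.443 0.008 0.04 ]
shelf (array([ 0.40773976, -0.13753684,  0.03822212]), [0.9, 0.9]) [ 0.406 -0.138  0.04 ] [ 0.408 -0.139  0.04 ]
shelf (array([ 0.51091205, -0.16682092,  0.03858025]), [0.9, 0.9]) [ 0.509 -0.167  0.04 ] [ 0.511 -0.168  0.04 ]
bar (array([ 0.50084478, -0.03547931,  0.09219152]), [1.1, 1.1]) green (array([0.47127771, 0.168538  , 0.0328772 ]), [1.1, 1.1])
earend [0.476 0.247 0.012]
earend2 [0.455 0.249 0.012]
br [0.49  0.13  0.012]
fr [0.445 0.132 0.012]
earA [0.474 0.245 0.012]
earB [0.455 0.247 0.012]
fr [0.446 0.124 0.012]
br [0.488 0.125 0.012]
spice [ 0.695 -0.21   0.05 ]
mug [0.703 0.121 0.05 ]
```

Units first: shifts go in shares of 50 mm and turns go in shares of 2 rad. So -0.028 m is -0.56, -0.027 m is -0.54, -0.14 rad / 2 = -0.07.

Request:
nudge_tcp(offsets=[[-0.4,-0.4,0,0,1],[-0.56,-0.54,0,0,1],[-0.56,-0.54,0,0,1],[-0.56,-0.54,0,0,1],[-0.56,-0.54,0,0,1],[-0.56,-0.54,0,0,1],[-0.56,-0.54,0,0,1],[-0.56,-0.54,0,0,1],[-0.56,-0.54,0,0,1],[-0.56,-0.54,0,0,1],[-0.56,-0.54,0,0,1],[-0.56,-0.54,0,0,1],[0,0,0,-0.07,1],[0,0,0,-0.07,1],[0,0,0,-0.06,1],[0,0,0,0,1],[0,0,0,0,1]])

```text
t: 1.8
eef_pos: [0.454, 0.1715, 0.2311]
tool_rot: [-0.0, 0.036, 0.999, -0.0]
contact_force: [0.3, 0.2, -0.3]
gripper_width: 1.002
grasp_force: 0.0
```

```bash
python3 - <<'E'
from h import *
o=bot.get_obs(); im=eyes.read_camera("wrist"); cv2.imwrite("pics/w1.png",im); import pickle; pickle.dump(cam("wrist",o),open("w1.pkl","wb"))
print(o["eef_pos"].round(4) if hasattr(o["eef_pos"],"round") else o["eef_pos"], o["tool_rot"],blobs(im,(50,120,40),(80,255,255),50)[1])
E
```

```text
[0.454  0.1715 0.2311] [-1.99715475e-04  3.55394919e-02  9.99368249e-01 -8.25198451e-05] [(np.int32(599), [318.9, 192.0], [311, 174, 17, 40])]
```

View pics/w1.png

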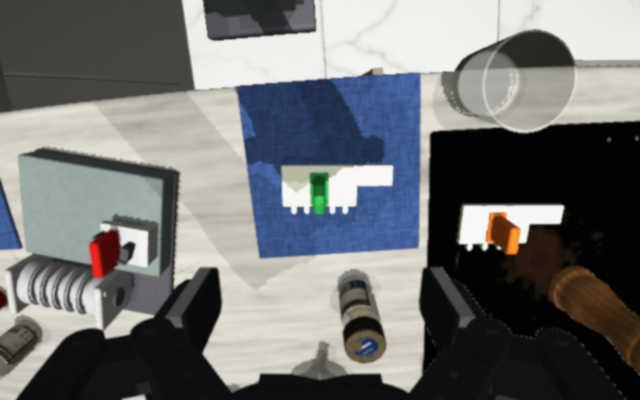

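The wrist picture shows the green comb's plate spanning columns 281–393. Its rear edge is at about row 165, and its five teeth point away from the robot. The cutter is at the left, with the red bar at (104,252). I'll measure the comb here, then move over the cutter.

In the tool's units: -0.024 m is -0.48, -0.02 m is -0.4, 0.1 rad / 2 = 0.05.

```bash
cat > comb.py <<'E'
from h import *
def comb(C,im,box,z=0.010):
    x0,y0,x1,y1=box; h=cv2.cvtColor(im,cv2.COLOR_BGR2HSV)
    m=cv2.inRange(h,np.array((90,110,30)),np.array((130,255,255)))  # mat
    m=255-m; n,l,s,c=cv2.connectedComponentsWithStats(m[y0:y1,x0:x1]); i=1+np.argmax(s[1:,4])
    mm=(l==i); print("bbox",s[i]+[x0,y0,0,0,0])
    ys,xs=np.nonzero(mm); P=np.array([onz(C,(x+x0,y+y0),z)[:2] for x,y in zip(xs,ys)])
    rear=[];
    for x in range(xs.min()+4,xs.max()-3):
        yy=ys[xs==x].min(); rear.append(onz(C,(x+x0,yy+y0-.5),z)[:2])
    rear=np.array(rear); vx,vy,_,_=cv2.fitLine(rear.astype(np.float32),cv2.DIST_HUBER,0,.001,.001).ravel()
    if vy<0: vx,vy=-vx,-vy
    yaw=np.arctan2(-vx,vy); Rm=np.array([[np.cos(yaw),-np.sin(yaw)],[np.sin(yaw),np.cos(yaw)]])
    L=P@Rm; r=np.median((rear@Rm)[:,0])
    lo,hi=L[:,1].min(),L[:,1].max()
    print("yaw",yaw,"ext y",lo,hi,hi-lo,"rear x",r)
    loc=np.array([r+.025,(lo+40e-3+hi-78e-3)/2]); print("origin",Rm@loc); return yaw,Rm@loc
E
python3 - <<'E'
import pickle; from comb import *
C=pickle.load(open("w1.pkl","rb")); im=cv2.imread("pics/w1.png")
comb(C,im,(265,140,408,225))
print("fin",onz(C,(318.9,192),.03), onz(C,(319,178),.05))
h=cv2.cvtColor(im,cv2.COLOR_BGR2HSV)
print(blobs(im,(0,160,80),(8,255,255),50)[1])
E
```

```text
bbox [ 280  163  115   52 4512]
yaw -0.070097044 ext y 0.1582663717661439 0.2803666494351986 0.12210027766905474 rear x 0.43238802475773896
origin [0.47029488 0.16778928]
fin [0.47116932 0.16747731 0.03      ] [0.45179079 0.16901135 0.05      ]
[(np.int32(406), [96.6, 259.0], [90, 239, 15, 39])]
```

Request:
nudge_tcp(offsets=[[0,-0.4,0,0,1],[-0.06,-0.48,0,0,1],[-0.06,-0.48,0,0,1],[-0.06,-0.48,0,0,1],[-0.06,-0.48,0,0,1],[-0.06,-0.48,0,0,1],[-0.06,-0.48,0,0,1],[-0.06,-0.48,0,0,1],[-0.06,-0.48,0,0,1],[0,0,0,0.05,1],[0,0,0,0.05,1],[0,0,0,0,1],[0,0,0,0,1]])

```text
t: 3.15
eef_pos: [0.4637, -0.0412, 0.2313]
tool_rot: [-0.0, 0.133, 0.991, 0.0]
contact_force: [-0.6, -0.4, -0.2]
gripper_width: 1.0
grasp_force: 0.0
```

```bash
python3 - <<'E'
from h import *; import pickle
o=bot.get_obs(); im=eyes.read_camera("wrist"); cv2.imwrite("pics/w2.png",im); pickle.dump(cam("wrist",o),open("w2.pkl","wb"))
print(blobs(im,(0,160,80),(8,255,255),50)[1])
E
```

```text
[(np.int32(368), [337.9, 232.2], [332, 213, 13, 40])]
```

View pics/w2.png

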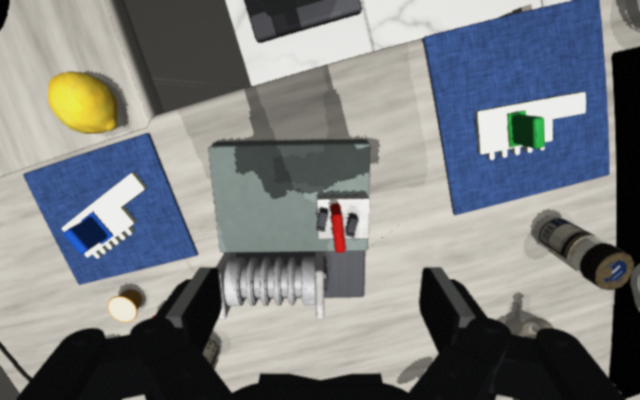

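In this view the shelf's corners are at about (210,147), (369,144), (218,251) and (368,251). The bar is at (338,232), and the roller with its grooves lies below the shelf. Next I'll fit the edges.

```bash
python3 - <<'E'
from h import *; import pickle
C=pickle.load(open("w2.pkl","rb")); im=cv2.imread("pics/w2.png"); g=cv2.cvtColor(im,cv2.COLOR_BGR2GRAY).astype(float); i3=im.astype(int)
for r in (160,200,235): print(r,[tuple(i3[r,c].tolist()) for c in range(204,222,2)])
for c in (225,300,350): print(c,[tuple(i3[r,c].tolist()) for r in range(136,156,2)],[tuple(i3[r,c].tolist()) for r in range(244,258,2)])
print([tuple(i3[180,c].tolist()) for c in range(360,380,2)])
m=blobs(im,(0,160,80),(8,255,255),50)[0]
ys,xs=np.nonzero(m[205:260,325:350]); print("bar top end row",ys.min()+205,"bottom",ys.max()+205,[ (r,xs[ys==r-205].min()+325,xs[ys==r-205].max()+325) for r in (214,218,225,235,245,250)])
E
```

```text
160 [(173, 183, 187), (173, 183, 186), (156, 165, 166), (133, 139, 130), (140, 147, 134), (139, 145, 133), (139, 144, 132), (139, 144, 132), (141, 146, 133)]
200 [(190, 198, 204), (190, 199, 204), (188, 197, 202), (188, 198, 202), (179, 189, 192), (139, 145, 139), (137, 142, 131), (140, 145, 133), (136, 142, 130)]
235 [(186, 195, 199), (187, 198, 201), (189, 199, 203), (189, 198, 203), (190, 199, 203), (188, 197, 203), (179, 188, 191), (154, 161, 153), (149, 154, 143)]
225 [(161, 171, 174), (143, 151, 156), (90, 97, 98), (46, 48, 48), (44, 46, 41), (89, 93, 85), (134, 139, 127), (142, 146, 134), (141, 145, 132), (140, 147, 134)] [(137, 142, 130), (140, 145, 133), (145, 150, 138), (147, 152, 140), (108, 112, 105), (75, 77, 78), (72, 74, 74)]
300 [(120, 127, 129), (110, 117, 119), (63, 66, 66), (42, 45, 40), (55, 58, 52), (83, 87, 79), (89, 92, 84), (89, 92, 84), (89, 93, 84), (87, 90, 82)] [(135, 139, 128), (132, 138, 127), (130, 136, 125), (116, 121, 112), (53, 52, 51), (38, 36, 35), (35, 34, 34)]
350 [(136, 144, 147), (97, 103, 105), (50, 51, 50), (44, 45, 41), (64, 66, 60), (77, 81, 74), (76, 79, 72), (75, 79, 72), (79, 83, 75), (78, 81, 74)] [(157, 164, 151), (159, 165, 152), (158, 163, 150), (130, 132, 123), (106, 101, 100), (105, 98, 98), (104, 100, 99)]
[(151, 158, 145), (153, 158, 144), (154, 159, 147), (152, 159, 144), (142, 147, 138), (157, 164, 168), (172, 181, 187), (172, 181, 187), (173, 182, 187), (171, 180, 185)]
bar top end row 210 bottom 252 [(214, np.int64(332), np.int64(340)), (218, np.int64(332), np.int64(341)), (225, np.int64(333), np.int64(341)), (235, np.int64(334), np.int64(342)), (245, np.int64(335), np.int64(344)), (250, np.int64(336), np.int64(344))]
```

```bash
python3 - <<'E'
from h import *; import pickle
C=pickle.load(open("w2.pkl","rb"))
f=lambda p:onz(C,p,.04)[:2]
F=[f((225,146.2)),f((300,144.7)),f((350,143.8))];B=[f((225,252)),f((300,251)),f((350,250.4))]
Rr=[f((208.7,160)),f((213,200)),f((217.5,235))];L=[f((369,180))]
for A in(F,B): d=A[2]-A[0]; print("yaw from y-edge",np.arctan2(-d[0],d[1]))
d=Rr[2]-Rr[0]; print("yaw from side",np.arctan2(d[1],d[0]))
from scipy.optimize import least_squares
def res(p):
    c,s=np.cos(p[2]),np.sin(p[2]); loc=lambda q:np.array([[c,s],[-s,c]])@(q-p[:2])
    return [loc(q)[0]+.095 for q in F]+[loc(q)[0]-.018 for q in B]+[loc(q)[1]+.056 for q in Rr]+[loc(q)[1]-.102 for q in L]
r=least_squares(res,[.51,-.11,-.25]); p=r.x; print("cutter",p,"res mm",(np.array(r.fun)*1e3).round(1))
c,s=np.cos(p[2]),np.sin(p[2]); W=lambda x,y:p[:2]+np.array([c*x-s*y,s*x+c*y])
print("bracket",W(-.027,.068),"home",W(.004,0),"start",W(-.054,0),"side len",np.linalg.norm(F[1]-B[1]))
print("bar top near row212", [onz(C,q,.102)[:2] for q in((336,210.5),(341,250))])
print("scene/top check", [proj(cam(n),np.append(W(-.027,.068),.09)).round(1) for n in("scene","top")])
E
```

```text
yaw from y-edge -0.2490118096718002
yaw from y-edge -0.24986071833324386
yaw from side -0.24415256270671348
cutter [ 0.5103394  -0.1094151  -0.24836381] res mm [ 0.5  0.6  0.6 -0.6 -0.7 -0.4  0.2  0.   0.5 -0.7]
bracket [ 0.50088351 -0.03686453] home [ 0.51421666 -0.11039838] start [ 0.45799634 -0.09614091] side len 0.11176806927813424
bar top near row212 [array([ 0.47997842, -0.03386312]), array([ 0.51581672, -0.03861987])]
scene/top check [array([326.5, 219.7]), array([346.5, 226.2])]
```

In the tool's units: 0.025 m is 0.5, 0.02 m is 0.4, -0.127 rad / 2 = -0.0635.

Request:
nudge_tcp(offsets=[[0,0,0,-0.0635,0.5],[-0.36,0.094,0,0,0.5],[-0.364,0.094,0,0,0.5],[0,0,0.4,0,0.5],[0,0,0.5,0,0.5],[0,0,0.5,0,0.5],[0,0,0.5,0,0.5],[0,0,0.4,0,0.5],[0,0,0.2,0,0.5],[0,0,0,0,0.5],[0,0,0,0,0.5]], force=60)

```text
t: 4.3
eef_pos: [0.5014, -0.0373, 0.1069]
tool_rot: [0.0, 0.07, 0.998, 0.0]
contact_force: [0.4, -0.3, 1.0]
gripper_width: 0.5
grasp_force: 0.0
```

```bash
python3 - <<'E'
from h import *; import pickle
o=bot.get_obs(); im=eyes.read_camera("wrist"); cv2.imwrite("pics/w3.png",im); pickle.dump(cam("wrist",o),open("w3.pkl","wb"))
C=cam("wrist",o)
t=blobs(im,(0,160,80),(8,255,255),50); print(t[1],o["eef_pos"]); 
m=t[0]; ys,xs=np.nonzero(m)
for r in range(ys.min(),ys.max()+1,6): print(r,xs[ys==r].min(),xs[ys==r].max())
print([proj(C,(.5009,-.0369,z)).round(0) for z in(.066,.102)])
E
```

```text
[(np.int32(1473), [323.8, 253.9], [315, 210, 19, 86]), (np.int32(50), [65.8, 343.5], [52, 336, 26, 21])] [ 0.50144616 -0.03725461  0.10688785]
210 321 326
216 318 331
222 315 331
228 317 332
234 315 333
240 315 333
246 315 333
252 315 333
258 315 333
264 315 332
270 315 332
276 315 332
282 315 332
288 315 332
294 317 330Traceback (most recent call last):
  File "<stdin>", line 6, in <module>
    return umr_minimum(a, axis, None, out, keepdims, initial, where)
ValueError: zero-size array to reduction operation minimum which has no identity
```

View pics/w3.png

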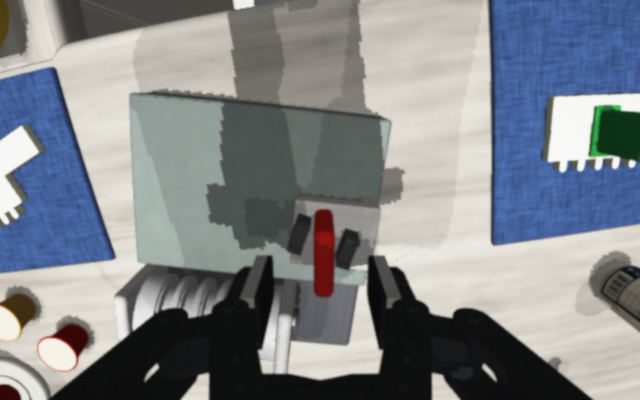

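The bar is vertical in the image at (324,254), so the jaws are aligned with it, and it sits between the fingers and the two dark lugs. I'll descend and grip.

In the tool's units: 0.012 m is 0.24, 0.011 m is 0.22.

Request:
nudge_tcp(offsets=[[0,0.02,0.24,0,0.5],[0,0,0.22,0,0.4],[0,0,0,0,0],[0,0,0,0,0],[0,0,0,0,0],[0,0,0,0,0],[0,0,0,0,0]], force=80)

```text
t: 5.05
eef_pos: [0.5004, -0.0357, 0.083]
tool_rot: [-0.001, 0.07, 0.998, 0.0]
contact_force: [-0.4, 3.8, -5.4]
gripper_width: 0.1
grasp_force: 80.0
```

In the tool's units: -0.006 m is -0.12, -0.005 m is -0.1.

Request:
nudge_tcp(offsets=[[0,-0.01,-0.12,0,0],[0,-0.01,-0.12,0,0],[0,0,-0.1,0,0],[0,0,0,0,0],[0,0,0,0,0]])

```text
t: 5.55
eef_pos: [0.5004, -0.0359, 0.1003]
tool_rot: [-0.001, 0.07, 0.998, 0.001]
contact_force: [-0.4, 6.3, -9.2]
gripper_width: 0.094
grasp_force: 79.5
```

In the tool's units: 0.0015 m is 0.03, -0.138 rad / 2 = -0.069.

Request:
nudge_tcp(offsets=[[0,0.03,0,0,0],[0,0,0,-0.069,0],[0,0,0,-0.069,0],[0,0,0,-0.069,0],[0,0,0,-0.069,0],[0,0,0,-0.069,0],[0,0,0,-0.069,0],[0,0,0,-0.069,0],[0,0,0,-0.069,0],[0,0,0,-0.069,0],[0,0,0,0,0],[0,0,0,0,0]])

```text
t: 6.75
eef_pos: [0.5014, -0.037, 0.1003]
tool_rot: [0.0, -0.521, 0.853, -0.001]
contact_force: [2.1, -1.9, -9.9]
gripper_width: 0.097
grasp_force: 79.4
```

In the tool's units: 0.003 m is 0.06, 0.0025 m is 0.05.

Request:
nudge_tcp(offsets=[[0,0,0.06,0,0],[0,0,0.05,0,0],[0,0,0.03,0,0],[0,0,0,0,0],[0,0,0,0,0]])

```text
t: 7.25
eef_pos: [0.5014, -0.037, 0.0938]
tool_rot: [-0.0, -0.522, 0.853, -0.001]
contact_force: [0.3, -4.6, -1.2]
gripper_width: 0.097
grasp_force: 80.7
```

The downward force fell from −9.9 to −1.2 N, so the bar is resting in the notches. I'll release, rise and check.

In the tool's units: -0.04 m is -0.8, -0.03 m is -0.6.

Request:
nudge_tcp(offsets=[[0,0,0,0,0.4],[0,0,0,0,0.4],[0,0,0,0,0.4],[0,0,0,0,0.4],[0,0,-0.4,0,0.4],[0,0,-0.6,0,0.5],[0,0,-0.8,0,1],[0,0,-0.6,0,1],[0,0,0,0,1],[0,0,0,0,1]], force=60)

```text
t: 8.25
eef_pos: [0.5014, -0.0356, 0.2138]
tool_rot: [0.001, -0.523, 0.852, -0.0]
contact_force: [-0.5, 0.5, -1.2]
gripper_width: 1.0
grasp_force: 0.0
```

```bash
python3 - <<'E'
from h import *; import pickle
o=bot.get_obs(); im=eyes.read_camera("wrist"); cv2.imwrite("pics/w4.png",im); pickle.dump(cam("wrist",o),open("w4.pkl","wb"))
t=blobs(im,(0,160,80),(8,255,255),50); print(t[1],o["eef_pos"],o["q"])
r=cv2.minAreaRect(cv2.findNonZero(t[0])); print(r)
ims=[eyes.read_camera(n) for n in("scene","top")]; P=[]
for n,i in zip(("scene","top"),ims): 
    cv2.imwrite(f"pics/{n}1.png",i); b=blobs(i,(0,150,100),(8,255,255))[1]; print(n,b)
E
```

```text
[(np.int32(461), [319.5, 202.2], [314, 181, 12, 45])] [ 0.50139345 -0.03555292  0.21376232] [-5.81931459e-02  2.13010533e-01  5.67313439e-03  1.98126449e+00
 -1.69197681e-03  9.45788947e-01  2.62051574e+00]
((227.656494140625, 106.58250427246094), (301.4930114746094, 34.889373779296875), 46.23640441894531)
scene [(np.int32(20), [327.0, 216.8], [325, 210, 4, 14])]
top [(np.int32(19), [346.0, 223.0], [343, 220, 7, 7])]
```

View pics/w4.png

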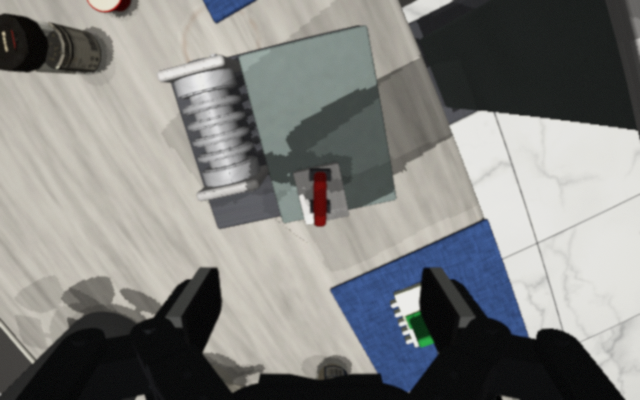

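The bar now lies across both lugs at (320,200), so the pin is parked. Now over the green comb.

In the tool's units: 0.03 m is 0.6, 0.025 m is 0.5, 0.148 rad / 2 = 0.074.

Request:
nudge_tcp(offsets=[[0,0,0,0.073,1],[0,0,0,0.073,1],[0,0,0,0.073,1],[0,0,0,0.073,1],[0,0,0,0.073,1],[0,0,0,0.073,1],[0,0,0,0.073,1],[0,0,0,0.074,1],[0.12,0.5,0,0,1],[0.12,0.6,0,0,1],[0.14,0.6,0,0,1],[0.14,0.6,0,0,0.6],[0.14,0.6,0,0,0.6],[0.12,0.6,0.4,0,0.6],[0.1,0.5,0.6,0,0.6],[0,0,0.6,0,0.6],[0,0,0,0,0.6],[0,0,0,0,0.6]])

```text
t: 10.2
eef_pos: [0.4704, 0.1659, 0.1327]
tool_rot: [-0.001, 0.035, 0.999, -0.001]
contact_force: [0.3, -0.6, -0.1]
gripper_width: 0.598
grasp_force: 0.0
```

```bash
python3 - <<'E'
from comb import *
o=bot.get_obs(); im=eyes.read_camera("wrist"); cv2.imwrite("pics/w5.png",im); C=cam("wrist",o)
b=blobs(im,(50,120,40),(80,255,255),80); print(b[1],o["eef_pos"],o["tool_rot"])
c=proj(C,(.471,.1675,.01)); print(c); 
comb(C,im,(int(c[0])-90,int(c[1])-90,min(640,int(c[0])+170),int(c[1])+70))
u,v=b[1][0][1]; x,y,w,h=b[1][0][2]; print("fin mid",onz(C,(u,v),.03),"top-row edges",[onz(C,(u,r),z) for r,z in((y,.011),(y+h,.052))])
E
```

```text
[(np.int32(1207), [324.4, 205.5], [313, 180, 24, 57])] [0.47042839 0.16592875 0.13268848] [-1.18193506e-03  3.47260230e-02  9.99395835e-01 -8.19499570e-04]
[324.46294986 198.07915139]
bbox [ 272  166  155   71 8095]
yaw -0.067452624 ext y 0.157207725724694 0.2787017613980199 0.1214940356733259 rear x 0.43304793557373256
origin [0.47041616 0.1676292 ]
fin mid [0.47084966 0.16723261 0.03      ] top-row edges [array([0.45598185, 0.16842286, 0.011     ]), array([0.48685591, 0.16593708, 0.052     ])]
```

In the tool's units: 0.03 m is 0.6, 0.0016 m is 0.032.

Request:
nudge_tcp(offsets=[[-0.016,0.032,0.6,0,0.5],[0,0,0.6,0,0.5],[0,0,0.6,0,0.5],[0,0,0.474,0,0.5],[0,0,0,0,0.5],[0,0,0,0,0],[0,0,0,0,0],[0,0,0,0,0],[0,0,0,0,0],[0,0,0,0,0]], force=60)

```text
t: 11.25
eef_pos: [0.4735, 0.1687, 0.0215]
tool_rot: [0.002, 0.035, 0.999, 0.001]
contact_force: [-0.6, -0.7, 8.3]
gripper_width: 0.133
grasp_force: 59.4
```

In the tool's units: -0.03 m is -0.6, -0.02 m is -0.4.

Request:
nudge_tcp(offsets=[[0,0,-0.2,0,0],[0,0,-0.4,0,0],[0,0,-0.6,0,0],[0,0,-0.6,0,0],[0,0,-0.6,0,0],[0,0,0,0,0],[0,0,0,0,0]])

```text
t: 11.95
eef_pos: [0.4722, 0.1685, 0.1407]
tool_rot: [0.001, 0.034, 0.999, 0.001]
contact_force: [0.1, -0.4, -1.7]
gripper_width: 0.133
grasp_force: 58.5
```

```bash
python3 - <<'E'
from h import *
o=bot.get_obs(); im=eyes.read_camera("wrist"); cv2.imwrite("pics/w6.png",im)
print(blobs(im,(50,120,40),(80,255,255),80)[1],o["eef_pos"],o["tool_rot"],o["contact_force"])
E
```

```text
[(np.int32(3658), [320.0, 281.5], [300, 229, 41, 113])] [0.4721622  0.16848282 0.14073416] [9.61667784e-04 3.43921650e-02 9.99407786e-01 5.75414335e-04] [ 0.07876159 -0.427763   -1.68011087]
```

View pics/w6.png

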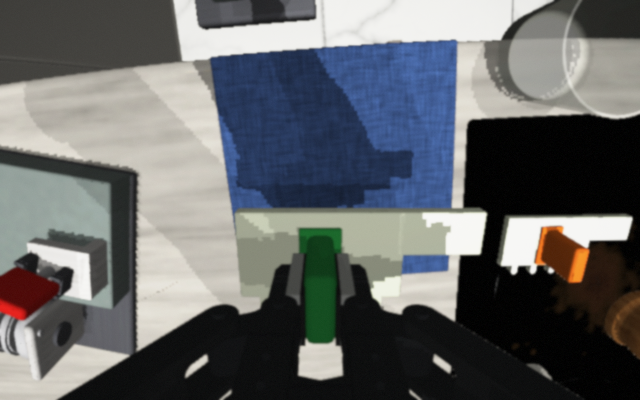

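The comb is held upright and level. Its rear edge runs along row 209 from (235,210) to (486,209). I'll measure its offset in the grip from that edge.

```bash
python3 - <<'E'
from h import *
o=bot.get_obs(); im=cv2.imread("pics/w6.png"); C=cam("wrist",o); g=cv2.cvtColor(im,cv2.COLOR_BGR2GRAY).astype(float)
p=[]
for c in list(range(245,480,6)):
    col=cv2.GaussianBlur(g,(1,3),0)[200:218,c]; d=np.abs(np.diff(col)); p.append((c,200+np.argmax(d)+.5))
p=np.array(p); print(p[::3].tolist())
k=np.polyfit(p[:,0],p[:,1],1); k=np.polyfit(*(p[np.abs(np.polyval(k,p[:,0])-p[:,1])<2].T),1); print(k)
q=o["tool_rot"]; T=R.from_quat([*q[1:],q[0]]).as_matrix(); ty=o["eef_pos"]
for dz in(.003,.006,.011):
    P=[T.T@(onz(C,(c,np.polyval(k,c)),ty[2]-dz)-ty) for c in(235,360,486)]
    d=P[2]-P[0]; print(dz,np.round(P,4).tolist(),"yaw in tool",np.arctan2(d[0],d[1]), "len",np.linalg.norm(d))
print("tool yaw",np.arctan2(-T[1,0],-T[0,0]), "tilt",T[:,2])
E
```

```text
[[245.0, 212.5], [263.0, 212.5], [281.0, 212.5], [299.0, 212.5], [317.0, 207.5], [335.0, 207.5], [353.0, 212.5], [371.0, 212.5], [389.0, 212.5], [407.0, 212.5], [425.0, 211.5], [443.0, 211.5], [461.0, 212.5], [479.0, 211.5]]
[-3.44721355e-03  2.13580465e+02]
0.003 [[0.0279, -0.0398, 0.003], [0.0281, 0.0159, 0.003], [0.0283, 0.0733, 0.003]] yaw in tool 0.00310852654835754 len 0.11311942279739107
0.006 [[0.0269, -0.0406, 0.006], [0.0271, 0.0163, 0.006], [0.0272, 0.0748, 0.006]] yaw in tool 0.003108526548358013 len 0.11544287040742371
0.011 [[0.0252, -0.0419, 0.011], [0.0254, 0.0169, 0.011], [0.0255, 0.0774, 0.011]] yaw in tool 0.003108526548357897 len 0.11931528309081149
tool yaw -0.06875409786807353 tilt [-1.71777119e-06  1.25438164e-04 -9.99999992e-01]
```

In the tool's units: 0.03 m is 0.6, -0.026 m is -0.52, 0.09 rad / 2 = 0.045.

Request:
nudge_tcp(offsets=[[0,0,-0.4,0.045,0],[0,0,0,0.045,0],[-0.108,-0.52,0,0,0],[-0.108,-0.52,0,0,0],[-0.108,-0.52,0,0,0],[-0.108,-0.52,0,0,0],[-0.108,-0.52,0,0,0],[-0.108,-0.52,0,0,0],[-0.108,-0.52,0,0,0],[-0.108,-0.52,0,0,0],[-0.108,-0.52,0,0,0],[-0.114,-0.52,0,0,0],[0,0,0,0,0],[0,0,0.6,0,0],[0,0,0.6,0,0],[0,0,0.5,0,0],[0,0,0,0,0],[0,0,0,0,0]])

```text
t: 13.8
eef_pos: [0.4599, -0.0966, 0.0742]
tool_rot: [-0.001, 0.124, 0.992, -0.0]
contact_force: [0.2, -0.3, 0.4]
gripper_width: 0.133
grasp_force: 58.6
```

```bash
cat > st.py <<'E'
from h import *
o=bot.get_obs(); q=o["tool_rot"]; T=R.from_quat([*q[1:],q[0]]).as_matrix(); e=o["eef_pos"]; y=-.24836
l=np.array([[np.cos(y),np.sin(y)],[-np.sin(y),np.cos(y)]])
print("t",o["t"],"cutter xy mm",(l@(e[:2]-[.51034,-.10942])*1e3).round(2),"z",(e[2]*1e3).round(2),"yaw err",(np.arctan2(-T[1,0],-T[0,0])-y).round(4),"F cutter",(l@o["contact_force"][:2]).round(1),np.round(o["contact_force"][2],1),"M",np.round(o["torque"],2),"tilt",T[:2,2].round(4))
E
python3 st.py
```

```text
t 13.8 cutter xy mm [-52.08   0.  ] z 74.19 yaw err -0.0001 F cutter [ 0.3 -0.2] 0.4 M [-0.01  0.01 -0.02] tilt [-0.0023  0.0002]
```

Units first: shifts go in shares of 50 mm and turns go in shares of 2 rad. So 0.007 m is 0.14, 0.006 m is 0.12.

Request:
nudge_tcp(offsets=[[0,0,0.14,0,0],[0,0,0.12,0,0],[0,0,0,0,0],[0,0,0,0,0]])

```text
t: 14.2
eef_pos: [0.4606, -0.0971, 0.0618]
tool_rot: [0.0, 0.124, 0.992, 0.0]
contact_force: [0.2, 0.3, -1.1]
gripper_width: 0.132
grasp_force: 58.6
```

```bash
python3 st.py
```

```text
t 14.2 cutter xy mm [-51.24  -0.26] z 61.81 yaw err -0.0006 F cutter [0.1 0.4] -1.1 M [ 0.02  0.01 -0.01] tilt [0.0003 0.    ]
```

Request:
nudge_tcp(offsets=[[0,0,0.04,0,0],[0,0,0,0,0],[0,0,0,0,0]])

```text
t: 14.5
eef_pos: [0.4605, -0.097, 0.0597]
tool_rot: [0.0, 0.124, 0.992, 0.0]
contact_force: [-0.0, -1.7, -2.0]
gripper_width: 0.131
grasp_force: 58.6
```

```bash
python3 st.py
```

```text
t 14.5 cutter xy mm [-51.33  -0.22] z 59.67 yaw err -0.0004 F cutter [ 0.4 -1.7] -2.0 M [ 0.02 -0.   -0.04] tilt [0.0001 0.0001]
```

Request:
nudge_tcp(offsets=[[0,0,0.03,0,0],[0,0,0,0,0],[0,0,0,0,0]])

```text
t: 14.8
eef_pos: [0.4604, -0.0971, 0.058]
tool_rot: [-0.0, 0.124, 0.992, 0.0]
contact_force: [0.6, 0.2, -0.5]
gripper_width: 0.134
grasp_force: 58.6
```

```bash
python3 st.py
```

```text
t 14.8 cutter xy mm [-51.41  -0.29] z 58.03 yaw err -0.0005 F cutter [0.5 0.3] -0.5 M [-0.02  0.01  0.  ] tilt [-0.0002  0.    ]
```

In the tool's units: 0.001 m is 0.02.

Request:
nudge_tcp(offsets=[[0,0,0.02,0,0],[0,0,0,0,0],[0,0,0,0,0]])

```text
t: 15.1
eef_pos: [0.4605, -0.0971, 0.0571]
tool_rot: [-0.0, 0.124, 0.992, 0.0]
contact_force: [0.9, -0.3, -1.4]
gripper_width: 0.131
grasp_force: 58.6
```

```bash
python3 st.py
```

```text
t 15.1 cutter xy mm [-51.38  -0.29] z 57.06 yaw err -0.0005 F cutter [ 0.9 -0. ] -1.4 M [-0.02 -0.    0.03] tilt [-0.0001  0.    ]
```

Request:
nudge_tcp(offsets=[[0,0,0.02,0,0],[0,0,0,0,0],[0,0,0,0,0]])

```text
t: 15.4
eef_pos: [0.4606, -0.0971, 0.0561]
tool_rot: [0.0, 0.124, 0.992, 0.0]
contact_force: [-0.0, -0.3, 0.1]
gripper_width: 0.13
grasp_force: 58.8
```

```bash
python3 st.py
```

```text
t 15.4 cutter xy mm [-51.26  -0.24] z 56.11 yaw err -0.0004 F cutter [ 0.1 -0.3] 0.1 M [-0.04 -0.08 -0.01] tilt [ 0.0002 -0.    ]
```

In the tool's units: 0.001 m is 0.02.

Request:
nudge_tcp(offsets=[[0,0,0.02,0,0],[0,0,0,0,0],[0,0,0,0,0]])

```text
t: 15.7
eef_pos: [0.4606, -0.0971, 0.056]
tool_rot: [0.0, 0.124, 0.992, 0.0]
contact_force: [-4.5, 1.1, 14.2]
gripper_width: 0.131
grasp_force: 60.9
```

```bash
python3 st.py
```

```text
t 15.7 cutter xy mm [-51.25  -0.24] z 56.04 yaw err -0.0007 F cutter [-4.7 -0. ] 14.2 M [0.13 0.81 0.05] tilt [0.0003 0.0004]
```

In the tool's units: -0.005 m is -0.1, -0.0009 m is -0.018.

Request:
nudge_tcp(offsets=[[0,0.004,-0.018,0,0],[-0.1,0,0,0,0],[-0.1,0,0,0,0],[-0.1,0,0,0,0],[-0.1,0,0,0,0],[0,0,0,0,0],[0,0,0,0,0]])

```text
t: 16.4
eef_pos: [0.4633, -0.0976, 0.0565]
tool_rot: [-0.017, 0.124, 0.992, 0.003]
contact_force: [-50.7, 15.1, 81.9]
gripper_width: 0.134
grasp_force: 71.0
```

```bash
python3 st.py
```

```text
t 16.4 cutter xy mm [-48.45  -0.13] z 56.52 yaw err -0.0003 F cutter [-52.9   2.2] 81.9 M [ 3.340e+00  1.105e+01 -1.000e-02] tilt [-0.033   0.0092]
```

In the tool's units: 0.01 m is 0.2, 0.009 m is 0.18.

Request:
nudge_tcp(offsets=[[0.2,0,0,0,0],[0.18,0,-0.02,0,0],[0,0,0,0,0],[0,0,0,0,0]])

```text
t: 16.8
eef_pos: [0.4624, -0.0972, 0.057]
tool_rot: [0.0, 0.124, 0.992, -0.0]
contact_force: [-0.1, -0.3, -1.4]
gripper_width: 0.132
grasp_force: 58.7
```

```bash
python3 st.py; python3 - <<'E'
from h import *
a=eyes.read_camera("scene"); b=eyes.read_camera("top"); w=eyes.read_camera("wrist")
for n,i in zip("stw",(a,b,w)): cv2.imwrite(f"pics/{n}7.png",i)
A=cv2.resize(a[180:290,270:400],None,fx=3.1,fy=3.1,interpolation=cv2.INTER_CUBIC)
B=cv2.resize(b[190:290,300:410],None,fx=3.4,fy=3.4,interpolation=cv2.INTER_CUBIC)
W=cv2.resize(w[150:400,120:620],(777,388)); H=min(A.shape[0],B.shape[0])
top=np.hstack([A[:H],B[:H]]); top=cv2.resize(top,(777,int(top.shape[0]*777/top.shape[1])))
out=np.vstack([top[:210+0] if 0 else top,W]); out=cv2.resize(out,(int(out.shape[1]*598/out.shape[0]),598)); print(out.shape); cv2.imwrite("pics/c7.png",out)
E
```

```text
t 16.8 cutter xy mm [-4.949e+01  4.000e-02] z 56.97 yaw err -0.0003 F cutter [ 0.  -0.3] -1.4 M [-0.02 -0.03  0.03] tilt [ 0.001  -0.0002]
(598, 638, 3)
```

View pics/c7.png

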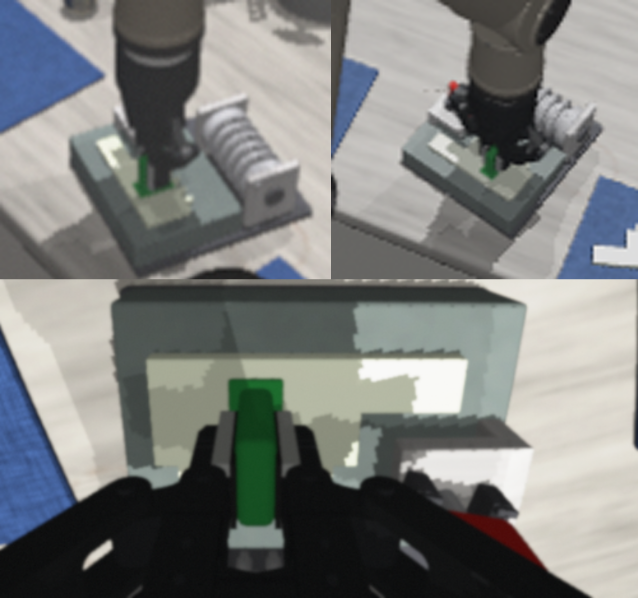

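The wrist part of the picture shows the gripper's knuckle overlapping the parked red bar at about (500,530), while the comb has not slipped in the grip. That makes the knuckle hitting the bar end near y=50 the likely cause of the block. I'll work out the knuckle's outline in tool coordinates to see how much higher I need to grip.

```bash
python3 - <<'E'
from h import *
C=cam("wrist"); o=bot.get_obs(); q=o["tool_rot"]; T=R.from_quat([*q[1:],q[0]]).as_matrix(); e=np.array(o["eef_pos"])
for uv in ((362,305),(400,306),(420,308),(440,316),(480,335),(520,355),(560,372)):
    p,v=ray(C,uv); p=T.T@(p-e); v=T.T@v
    print(uv,[(p+v*(x-p[0])/v[0])[1:].round(4).tolist() for x in(.016,.011,.006)])
a=cv2.imread("pics/s7.png"); b=cv2.imread("pics/t7.png"); w=cv2.imread("pics/w7.png")
for i in(a,b,w): print(blobs(i,(0,150,60),(8,255,255),6)[1])
# predicted bar image (parked) in wrist
y=-.24836; Rm=np.array([[np.cos(y),-np.sin(y)],[np.sin(y),np.cos(y)]])
for L in(.0,.011):
  for s in(-1,1):
    for t in (-1,1):
      d=np.array([-.027,.068])+s*.018*np.array([.219,.976])+t*.005*np.array([.976,-.219]); print(L,s,t,proj(C,np.append(np.array([.51034,-.10942])+Rm@d,.102+L)).round(0))
E
```

```text
(362, 305) [[0.011, -0.051], [0.012, -0.0436], [0.0131, -0.0361]]
(400, 306) [[0.0226, -0.0517], [0.0246, -0.0443], [0.0266, -0.0369]]
(420, 308) [[0.0285, -0.0529], [0.031, -0.0456], [0.0335, -0.0383]]
(440, 316) [[0.0334, -0.0571], [0.0363, -0.0502], [0.0391, -0.0432]]
(480, 335) [[0.0416, -0.0661], [0.0452, -0.0599], [0.0487, -0.0537]]
(520, 355) [[0.0486, -0.0744], [0.0527, -0.0688], [0.0568, -0.0633]]
(560, 372) [[0.0553, -0.0809], [0.06, -0.0758], [0.0647, -0.0708]]
[]
[(np.int32(17), [150.2, 43.4], [148, 40, 5, 7]), (np.int32(14), [462.1, 217.6], [460, 216, 5, 4]), (np.int32(10), [452.9, 238.9], [450, 237, 6, 4]), (np.int32(13), [421.5, 244.5], [419, 243, 6, 4])]
[(np.int32(719), [511.6, 348.8], [474, 332, 71, 43])]
0.0 -1 -1 [469. 364.]
0.0 -1 1 [459. 385.]
0.0 1 -1 [555. 377.]
0.0 1 1 [543. 396.]
0.011 -1 -1 [482. 388.]
0.011 -1 1 [470. 410.]
0.011 1 -1 [573. 399.]
0.011 1 1 [560. 420.]
```

The moment reading puts the contact about 29 mm ahead of the grip at y≈0. So the comb was held slightly nose-down and its teeth were wedging on the shelf by friction. The knuckle also clears the parked bar by only a few millimetres. I'll set the comb down flat, regrip about 11 mm higher, and carry it just above the shelf.

In the tool's units: -0.006 m is -0.12, -0.005 m is -0.1.

Request:
nudge_tcp(offsets=[[0,0,0.02,0,0],[0,0,0,0,0],[0,0,0,0,0.35],[0,0,0,0,0.35],[0,0,0,0,0.35],[0,0,-0.12,0,0.35],[0,0,-0.1,0,0.35],[0,0,0,0,0.35]], force=40)

```text
t: 17.75
eef_pos: [0.4621, -0.0972, 0.0679]
tool_rot: [0.001, 0.124, 0.992, 0.0]
contact_force: [-0.7, -0.4, -0.2]
gripper_width: 0.353
grasp_force: 0.0
```

```bash
python3 st.py
```

```text
t 17.75 cutter xy mm [-4.972e+01  3.000e-02] z 67.87 yaw err -0.0005 F cutter [-0.5 -0.6] -0.2 M [-0.01 -0.05 -0.05] tilt [ 0.0016 -0.    ]
```

Request:
nudge_tcp(offsets=[[0,0,0,0,0],[0,0,0,0,0],[0,0,0,0,0],[0,0,0,0,0],[0,0,0,0,0]], force=40)

```text
t: 18.25
eef_pos: [0.4618, -0.0971, 0.0673]
tool_rot: [0.0, 0.124, 0.992, 0.0]
contact_force: [-1.5, 0.6, 6.0]
gripper_width: 0.132
grasp_force: 40.2
```

```bash
python3 st.py
```

```text
t 18.25 cutter xy mm [-5.011e+01 -4.000e-02] z 67.31 yaw err -0.0005 F cutter [-1.6  0.2] 6.0 M [-0.    0.24  0.07] tilt [0.0004 0.0001]
```

In the tool's units: -0.002 m is -0.04.

Request:
nudge_tcp(offsets=[[0,0,-0.04,0,0],[0,0,0,0,0],[0,0,0,0,0]], force=60)

```text
t: 18.55
eef_pos: [0.4612, -0.0971, 0.0688]
tool_rot: [-0.0, 0.124, 0.992, -0.0]
contact_force: [-0.2, 0.1, 0.2]
gripper_width: 0.131
grasp_force: 58.6
```

```bash
python3 st.py
```

```text
t 18.55 cutter xy mm [-50.65  -0.1 ] z 68.76 yaw err -0.0004 F cutter [-0.2  0.1] 0.2 M [ 0.02  0.01 -0.02] tilt [-0.0006  0.    ]
```

Request:
nudge_tcp(offsets=[[-0.08,0,0,0,0],[-0.08,0,0,0,0],[0,0,0,0,0],[0,0,0,0,0]])

```text
t: 18.95
eef_pos: [0.4694, -0.0991, 0.0689]
tool_rot: [-0.0, 0.124, 0.992, -0.0]
contact_force: [-1.1, -0.6, -0.4]
gripper_width: 0.123
grasp_force: 58.6
```

```bash
python3 st.py
```

```text
t 18.95 cutter xy mm [-42.23  -0.1 ] z 68.91 yaw err -0.0006 F cutter [-0.9 -0.9] -0.4 M [-0.05  0.02 -0.03] tilt [-0.0001 -0.    ]
```

In the tool's units: -0.005 m is -0.1.

Request:
nudge_tcp(offsets=[[-0.1,0,0,0,0],[-0.1,0,0,0,0],[-0.1,0,0,0,0],[0,0,0,0,0]])

```text
t: 19.35
eef_pos: [0.485, -0.103, 0.0691]
tool_rot: [0.001, 0.124, 0.992, -0.0]
contact_force: [-0.1, 0.0, -1.6]
gripper_width: 0.128
grasp_force: 58.6
```

```bash
python3 st.py
```

```text
t 19.35 cutter xy mm [-26.19   0.03] z 69.13 yaw err -0.0005 F cutter [-0.1 -0. ] -1.6 M [ 0.01  0.01 -0.03] tilt [ 0.0011 -0.0002]
```

Request:
nudge_tcp(offsets=[[-0.1,0,0,0,0],[-0.1,0,0,0,0],[-0.1,0,0,0,0],[-0.08,0,0,0,0],[0,0,0,0,0],[0,0,0,0,0]])

```text
t: 19.95
eef_pos: [0.5022, -0.1074, 0.0689]
tool_rot: [-0.0, 0.124, 0.992, 0.0]
contact_force: [0.0, -0.1, -0.9]
gripper_width: 0.128
grasp_force: 58.6
```

```bash
python3 st.py; python3 - <<'E'
from h import *
o=bot.get_obs(); w=eyes.read_camera("wrist"); cv2.imwrite("pics/w8.png",w)
cv2.imwrite("pics/w8c.png",cv2.resize(w[150:400,180:560],None,fx=2.1,fy=2.1,interpolation=cv2.INTER_CUBIC))
E
```

```text
t 19.95 cutter xy mm [-8.43 -0.09] z 68.9 yaw err -0.0005 F cutter [ 0.  -0.1] -0.9 M [-0.01  0.04 -0.03] tilt [-0.0003  0.    ]
```

View pics/w8c.png

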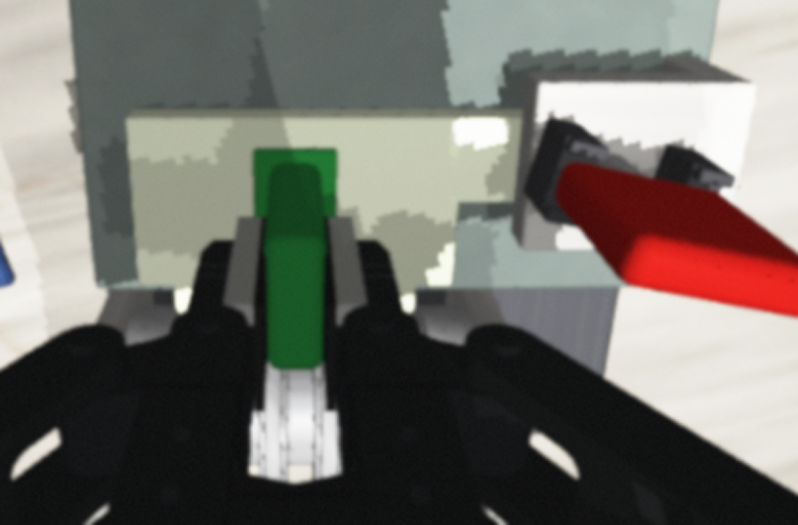

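The ear passes under the bracket, the red bar is still across the lugs at (680,240) in the crop, and the outer teeth show at the groove mouths. I'll continue in small steps.

In the tool's units: -0.003 m is -0.06.

Request:
nudge_tcp(offsets=[[-0.06,0,0,0,0],[-0.06,0,0,0,0],[0,0,0,0,0],[0,0,0,0,0]])

```text
t: 20.4
eef_pos: [0.5081, -0.1089, 0.069]
tool_rot: [-0.0, 0.124, 0.992, 0.0]
contact_force: [-0.4, -0.3, -1.5]
gripper_width: 0.128
grasp_force: 58.6
```

```bash
python3 st.py
```

```text
t 20.4 cutter xy mm [-2.3  -0.08] z 68.98 yaw err -0.0005 F cutter [-0.3 -0.4] -1.5 M [0.   0.03 0.01] tilt [-0.  0.]
```

Request:
nudge_tcp(offsets=[[-0.04,0,0,0,0],[-0.03,0,0,0,0],[0,0,0,0,0],[0,0,0,0,0]])

```text
t: 20.8
eef_pos: [0.5115, -0.1096, 0.069]
tool_rot: [-0.0, 0.124, 0.992, 0.0]
contact_force: [0.6, 0.3, -1.7]
gripper_width: 0.125
grasp_force: 58.5
```

```bash
python3 st.py
```

```text
t 20.8 cutter xy mm [1.14 0.06] z 68.95 yaw err -0.0003 F cutter [0.5 0.4] -1.7 M [ 0.15 -0.    0.04] tilt [-0.      0.0002]
```

In the tool's units: -0.001 m is -0.02, 0.0008 m is 0.016.

Request:
nudge_tcp(offsets=[[-0.02,0,0.016,0,0],[-0.02,0,0,0,0],[0,0,0,0,0],[0,0,0,0,0]])

```text
t: 21.2
eef_pos: [0.5134, -0.1099, 0.0681]
tool_rot: [-0.0, 0.124, 0.992, 0.0]
contact_force: [-0.5, 1.9, -2.7]
gripper_width: 0.123
grasp_force: 58.4
```

```bash
python3 st.py
```

```text
t 21.2 cutter xy mm [3.05 0.27] z 68.07 yaw err -0.0001 F cutter [-1.   1.8] -2.7 M [0.62 0.03 0.06] tilt [-0.0001  0.0003]
```

Request:
nudge_tcp(offsets=[[-0.02,0,0,0,0],[0,0,0,0,0],[0,0,0,0,0]])

```text
t: 21.5
eef_pos: [0.5142, -0.1102, 0.0681]
tool_rot: [-0.0, 0.124, 0.992, 0.0]
contact_force: [-1.6, 3.8, -1.9]
gripper_width: 0.124
grasp_force: 58.5
```

```bash
python3 st.py
```

```text
t 21.5 cutter xy mm [3.93 0.23] z 68.09 yaw err -0.0001 F cutter [-2.5  3.3] -1.9 M [0.85 0.19 0.13] tilt [-0.0004  0.0004]
```

In the tool's units: -0.0005 m is -0.01, 0.0004 m is 0.008.

Request:
nudge_tcp(offsets=[[-0.01,0.008,0,0,0],[-0.01,0.004,0,0,0],[0,0,0,0,0],[0,0,0,0,0]])

```text
t: 21.9
eef_pos: [0.5153, -0.1103, 0.0682]
tool_rot: [-0.0, 0.124, 0.992, -0.0]
contact_force: [-1.9, 2.4, 0.4]
gripper_width: 0.128
grasp_force: 58.8
```

```bash
python3 st.py
```

```text
t 21.9 cutter xy mm [5.04 0.34] z 68.24 yaw err -0.0007 F cutter [-2.4  1.8] 0.4 M [ 0.48  0.47 -0.03] tilt [-0.0002 -0.0001]
```

Request:
nudge_tcp(offsets=[[-0.02,0,0,0,0],[0,0,0,0,0],[0,0,0,0,0]])

```text
t: 22.2
eef_pos: [0.5154, -0.1103, 0.0682]
tool_rot: [-0.001, 0.124, 0.992, 0.0]
contact_force: [-5.1, 3.1, 3.1]
gripper_width: 0.131
grasp_force: 59.3
```

```bash
python3 st.py
```

```text
t 22.2 cutter xy mm [5.13 0.34] z 68.15 yaw err -0.0006 F cutter [-5.7  1.7] 3.1 M [ 0.66  1.06 -0.09] tilt [-0.0021  0.0004]
```

In the tool's units: 0.0008 m is 0.016, 0.0005 m is 0.01.

Request:
nudge_tcp(offsets=[[0.01,0,0.016,0,0],[0,0,0.006,0,0],[0,0,0,0,0],[0,0,0,0,0]])

```text
t: 22.6
eef_pos: [0.5153, -0.1103, 0.0674]
tool_rot: [-0.001, 0.124, 0.992, 0.0]
contact_force: [-5.8, 3.5, 6.1]
gripper_width: 0.126
grasp_force: 59.9
```

```bash
python3 st.py
```

```text
t 22.6 cutter xy mm [5.06 0.35] z 67.4 yaw err -0.0007 F cutter [-6.4  2. ] 6.1 M [ 0.62  1.17 -0.01] tilt [-0.0012  0.0003]
```

Request:
nudge_tcp(offsets=[[-0.02,0,0,0,0],[-0.01,0,0,0,0],[0,0,0,0,0],[0,0,0,0,0]])

```text
t: 23.0
eef_pos: [0.5155, -0.1104, 0.0675]
tool_rot: [-0.002, 0.124, 0.992, 0.0]
contact_force: [-8.8, 4.4, 12.9]
gripper_width: 0.126
grasp_force: 60.6
```

```bash
python3 st.py
```

```text
t 23.0 cutter xy mm [5.22 0.34] z 67.46 yaw err -0.0007 F cutter [-9.6  2.1] 12.9 M [0.94 2.14 0.01] tilt [-0.0037  0.0011]
```

In the tool's units: -0.04 m is -0.8, -0.03 m is -0.6.

Request:
nudge_tcp(offsets=[[0.01,0,0,0,0],[0,0,0,0,0.3],[0,0,0,0,0.3],[0,0,0,0,0.3],[0,0,-0.4,0,0.3],[0,0,-0.6,0,0.3],[0.2,0,-0.8,0,0.3],[0.4,0,-0.8,0,0.3],[0.4,0,-0.4,0,0.3],[0,0,0,0,0.3],[0,0,0,0,0.3]])

```text
t: 24.1
eef_pos: [0.469, -0.0983, 0.2173]
tool_rot: [0.001, 0.124, 0.992, 0.0]
contact_force: [-0.2, 0.1, -0.1]
gripper_width: 0.293
grasp_force: 0.0
```

```bash
cat > chk.py <<'E'
from h import *
o=bot.get_obs(); w=eyes.read_camera("wrist"); C=cam("wrist",o); cv2.imwrite("pics/w9.png",w)
y=-.24836; Rm=np.array([[np.cos(y),-np.sin(y)],[np.sin(y),np.cos(y)]]); O=np.array([.51034,-.10942])
loc=lambda uv,z:((Rm.T@(onz(C,uv,z)[:2]-O))*1e3).round(1)
g=cv2.GaussianBlur(cv2.cvtColor(w,cv2.COLOR_BGR2GRAY),(3,3),0).astype(float)
def edge(a,b,z):  # strongest steps along cutter line a->b at height z
    t=np.linspace(0,1,120); P=[proj(C,np.append(O+Rm@(np.array(a)+k*(np.array(b)-np.array(a))),z)) for k in t]
    v=np.array([cv2.getRectSubPix(g.astype(np.float32),(1,1),tuple(map(float,p)))[0,0] for p in P]); d=np.gradient(v)
    i=np.argsort(-abs(d))[:1][0]; return (np.array(a)+t[i]*(np.array(b)-np.array(a)))*1e3,d[i].round(1)
for yy in(-.035,-.02,.02,.035,.05,.07): print("rear edge at y",yy,edge((-.045,yy),(-.005,yy),.048))
print("right side",edge((-.01,-.052),(-.01,-.03),.048))
print("green",[(a,c,loc(c,.07)) for a,c,_ in blobs(w,(50,120,40),(80,255,255),60)[1]])
print("red",[(a,c,loc(c,.10)) for a,c,_ in blobs(w,(0,150,60),(8,255,255),60)[1]])
print([proj(C,np.append(O+Rm@np.array([.004,0]),z)).round(0) for z in (.05,.09)])
E
python3 chk.py
```

```text
rear edge at y -0.035 (array([-21.13445378, -35.        ]), np.float32(16.6))
rear edge at y -0.02 (array([-21.13445378, -20.        ]), np.float32(16.6))
rear edge at y 0.02 (array([-21.13445378,  20.        ]), np.float32(15.3))
rear edge at y 0.035 (array([-21.13445378,  35.        ]), np.float32(15.8))
rear edge at y 0.05 (array([-21.13445378,  50.        ]), np.float32(7.2))
rear edge at y 0.07 (array([-42.64705882,  70.        ]), np.float32(18.3))
right side (array([-10.        , -42.01680672]), np.float32(6.0))
green [(np.int32(795), [319.7, 235.6], array([ 1.2, -1.5]))]
red [(np.int32(893), [405.7, 216.6], array([-27.6,  67.3]))]
[array([321., 230.]), array([321., 248.])]
```

The comb's rear edge is at −21.1 mm all along, against −21.0 expected, so it is home and square. Last, a numeric check that the pin is still parked.

```bash
python3 - <<'E'
from h import *
o=bot.get_obs(); w=cv2.imread("pics/w9.png"); C=cam("wrist",o); m=blobs(w,(0,150,60),(8,255,255),60)[0]
print(cv2.minAreaRect(cv2.findNonZero(m)),cv2.boundingRect(m))
y=-.24836; Rm=np.array([[np.cos(y),-np.sin(y)],[np.sin(y),np.cos(y)]]); O=np.array([.51034,-.10942])
for L in(0,.011):
    P=[]
    for s in(-1,1):
        for t in(-1,1):
            for z in (.066,.102):
                d=np.array([-.027,.068])+s*.018*np.array([.219,.976])+t*.005*np.array([.976,-.219]); P.append(proj(C,np.append(O+Rm@d,z+L)))
    P=np.array(P,np.float32); print(L,cv2.minAreaRect(P),cv2.boundingRect(P))
E
```

```text
((304.9010314941406, 248.59925842285156), (41.0506706237793, 254.4924774169922), 72.22024536132812) (190, 202, 241, 106)
0 ((403.6987609863281, 212.68663024902344), (55.12298583984375, 23.018144607543945), 12.407266616821289) (376, 195, 55, 35)
0.011 ((406.8595275878906, 217.13070678710938), (57.60955810546875, 24.297317504882812), 12.360763549804688) (378, 199, 58, 36)
```

```bash
python3 -c "
from station import bot, eyes
print(bot.hand_in())"
```

```text
the job is handed in; nothing more can be done
None
```

I handed the job in at about 24 s: the pin is parked up in its notches and the green comb is seated flat in the roller grooves and released. One earlier slide jammed the comb's teeth on the shelf at about 98 N total wrist force. That is under the 120 N limit, but I only inferred that the force came through the comb rather than the gripper body (40 N limit).

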